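# Slide the two shakers home into the condiment stand

### The arm

A 7-joint arm with a two-finger parallel gripper is mounted at the origin on the work surface; the furniture and walls round the work are solid. World frame = base frame: x ahead of the robot, y to its left, z up, the work surface at z = 0. Lengths are in m, angles in rad, forces in N, time in s.
With the tool pointing down it reaches from about 0.425 to 0.925 m from the base axis. Payload 6.8 kg.
Tool frame: the origin (TCP) lies at the very end of the fingers, on their centre line; the grasp point (between the pads) lies bot.grip_point_offset behind it (bot.grip_point_offset is the distance from the TCP to the grasp point, in m); z points along the fingers, y is the line along which they close (so a half turn about z gives the same grasp; the last joint's range is limited). The gripper opens to 85 mm and grips with 20 to 120 N. Pads are 22 mm wide; open, the fingers measure 114 mm over their backs; the gripper's body (76 mm by 85 mm) begins 54 mm behind the grasp point. The pads swing forward as they close: fully open they stand 13 mm farther back than shut.
Start: joints at [1.123, 0.477, 0.022, 1.555, -0.011, 1.109, -0.083], TCP at [0.225, -0.636, 0.231] pointing down, gripper open.
Joint ranges: [-2.96, 2.96], [-0.34, 2.1], [-1.41, 1.46], [0.24, 2.44], [-1.37, 4.51], [0.17, 1.92], [-2.96, 2.96]. Speed limits (rad/s): [2.39, 2.39, 3.14, 3.14, 3.14, 3.14, 3.14].

### API

Orientations are given as a unit quaternion [w, x, y, z].
In Python, from station import bot, imaging gives the robot as it stands. The module is installed in compiled form; this text tells all that it offers.
- The arm moves only by the tool carry_out, never from a script. Its argument "targets" is one flat list of numbers, 5 for each row, row after row: the closure in counts, from 0 (fully open) to 255 (shut), then the shift along the world's x, y, z in mm, then the turn about the world's z in degrees. A call has 1 to 20 rows; each row shifts and turns the commanded pose from where the row before left it; what a row does not reach is not made up. A row lasts 1/10 s, in which the tool goes at most 50 mm and 8.59 degrees, less where a joint would pass 70% of its speed; a pose out of reach is approached as far as the arm can. A call is refused whole if a number of a shift passes 50 or a number of a turn 8.59, either way. A call with a gripper value outside its range is refused whole. The fingers move at their own pace and stop on an object; "newtons" is the grip in N (left out, the last holds). Time passes only in rows, so rows that do not move let the fingers close. It gives the time, the measured TCP pose, the force, the opening and the grip force at its end, in the units of the state.
- bot.get_obs(): the state, without advancing time (a new reading comes with each control period).
- imaging.read_camera(name): name is "scene" or "top"; returns a dict with "frame" (420x560x3 uint8, red, green, blue), "fov_y" (degrees; the focal length in pixels is half the picture's height over the tangent of half this angle, whatever the lens; pixels are square), "cx", "cy" (the principal point, pixels), "pose" (4x4, takes a point from camera to world coordinates). Camera axes: x right, y up, looking along -z (the intrinsics and any distortion apply to the point x, -y, -z); pixel columns grow to the right and rows downward; lengths in m; the calibration is good to about 2 mm. A picture is of the moment at which its call begins. There is no depth.
- bot.hand_in(): hands the job in; it is judged then, once.
The state is a dict: "t": time; "q": joint angles; "joint_vel": joint speeds; "joint_torque": joint torques, N m; "eef_pos": TCP position; "tool_rot": TCP orientation; "contact_force": force on the tool from outside, world axes, zero at the start; "torque": the same for the moment, N m; "gripper_width": opening from 0.0 (shut) to 1.0 (fully open); "grasp_force": force on a finger pad.
Only numpy, scipy, OpenCV 4.12 (cv2) and the standard library are available. Lean on these libraries where they do the work, as an engineer would, in place of code of your own. Each camera call takes 0.05 s, during which the arm holds its last target. There are 200 camera calls.

### The job

Tidy away the two shakers standing out to the left of the low two-bay wooden condiment stand - the one with white contents and the one filled high with grey - by pushing them across the worktop with the fingertips, low on the body so that they slide without tipping: one into each bay (either way round), right up against the stand's back board. Never lift a shaker or let it tip over, and leave everything else where it stands, including the third shaker (grey, only half full) by the lemon.

Things in the scene. Friction and masses are not known exactly. Their poses are not given: they have to be found in the camera images.
- pepper_shaker: Glass shaker with a domed grey cap, upright, with white contents; 90 mm tall, round: 38 mm across at its foot, widest (44 mm) 28 mm up, narrowing above; about 0.1 kg, loose. Origin: centre of its underside; z up its axis (its yaw has no meaning). Pushed high up it topples; pushed within about 25 mm of the worktop it slides upright.
- chilli_shaker: Glass shaker with a domed grey cap, upright, filled high with grey contents; 90 mm tall, round: 38 mm across at its foot, widest (44 mm) 28 mm up, narrowing above; about 0.1 kg, loose. Origin: centre of its underside; z up its axis (its yaw has no meaning). Pushed high up it topples; pushed within about 25 mm of the worktop it slides upright.
- stand: Low wooden condiment stand fixed to the worktop, no floor: back board 172 mm long (y), 14 thick, 46 high; three rails 34 high run forward from it to round noses (middle 24 thick, 42 long; outer 16 thick, 38 long). Between them two bays, each 58 mm wide, open to -x and above. Origin: on the worktop, midway between the bays, 22.5 mm before the board's face; x from the open side to the board, y along it, z up.
- bay_a (a point): The seat of one bay, on the worktop: 41 mm along the stand's +y from its origin. A shaker's underside centre lies here when it stands in the middle of the bay and touches the back board. Same axes as the stand.
- bay_b (a point): The seat of the other bay, 41 mm along the stand's -y from its origin; otherwise as bay_a.
- salt_shaker: Third shaker, of the same shape and size, only half filled with grey; a bystander by the lemon, to be left alone. Origin: centre of its underside.
- lemon: Yellow lemon, 70 x 51 x 50 mm, a bystander lying behind the shakers.
- spice_jar: Spice jar with a yellow cap, 42 mm across and 96 mm tall, a bystander at the right behind the stand. Origin: centre of its underside.
- soap_pump: Red soap dispenser with a white pump head, 67 x 74 mm and 168 mm tall, a bystander at the right. Origin: centre of its underside.
- phone: Black phone lying flat, 75 x 152 x 11 mm, a bystander at the right. Origin: centre of its underside.
There are look-alikes about, which are no part of the job. Leave any orange look-alike of the stand alone.

How it is judged:
At the end, for the whole second after the job is handed in: The white-filled and the high-filled grey shaker stand upright (within 0.1 rad), at rest on the worktop, one in each bay of the stand, each between the bay's rails and not more than 10 mm short of the back board (((x of pepper_shaker in the frame of bay_a between -0.01 and 0.006 m and y of pepper_shaker in the frame of bay_a between -0.012 and 0.012 m and x of chilli_shaker in the frame of bay_b between -0.01 and 0.006 m and y of chilli_shaker in the frame of bay_b between -0.012 and 0.012 m) or (x of pepper_shaker in the frame of bay_b between -0.01 and 0.006 m and y of pepper_shaker in the frame of bay_b between -0.012 and 0.012 m and x of chilli_shaker in the frame of bay_a between -0.01 and 0.006 m and y of chilli_shaker in the frame of bay_a between -0.012 and 0.012 m)) and angle between each of pepper_shaker, chilli_shaker's own z axis and vertical below 0.1 rad and height (world z) of each of pepper_shaker, chilli_shaker below 0.006 m and linear speed of each of pepper_shaker, chilli_shaker below 0.01 m/s); the robot touches nothing.
It fails at once if the white-filled shaker is lifted off the worktop (more than 8 mm) or tips by more than 0.35 rad (height (world z) of pepper_shaker above 0.008 m or angle between pepper_shaker's own z axis and vertical above 0.35 rad).
It fails at once if the high-filled grey shaker is lifted off the worktop (more than 8 mm) or tips by more than 0.35 rad (height (world z) of chilli_shaker above 0.008 m or angle between chilli_shaker's own z axis and vertical above 0.35 rad).
It fails at once if the third shaker, lemon, spice jar, soap dispenser or phone is displaced by more than 20 mm (distance of any of salt_shaker, lemon, spice_jar, soap_pump, phone from where it was at the start of the episode above 0.02 m).
It also fails if it takes over 72 s, if anything falls off the work surface, if the arm or the gripper's body presses on something with over 40 N, if the wrist force passes 120 N, or if a joint passes its speed limit or range.

## Working session

There is one attempt and no reset: what is moved stays moved. The work goes in short steps, Python scripts to look and compute and a tool call to move; the robot and the scene stay as the last step left them, time stands still between calls to the robot, and variables do not carry over. Pictures are saved under pics/ and viewed, at most 10 in all, crops included, and the job is handed in when it is done.

Besides the shell and the picture viewer there is one more tool, called after "Emit:" as name(argument=value, ...) on one line, values as JSON. carry_out: Moves the arm, as the interface text tells. Its arguments: {"type":"object","properties":{"targets":{"type":"array","items":{"type":"number"}},"newtons":{"type":"number"}},"required":["targets"]}

```bash
mkdir -p pics; python3 - <<'E'
from station import bot, imaging
import cv2,numpy as np,pickle
d={}
for n in("scene","top"):
    c=imaging.read_camera(n); d[n]=c
    cv2.imwrite(f"pics/{n}0.png",cv2.cvtColor(c["frame"],cv2.COLOR_RGB2BGR))
    print(n,{k:v for k,v in c.items() if k!="frame"})
pickle.dump(d,open("d.pkl","wb"))
o=bot.get_obs();print(o["eef_pos"],o["tool_rot"],o["t"],bot.grip_point_offset,o["gripper_width"])
E
```

```text
scene {'fov_y': 50.424227801022006, 'cx': 272.7935915271626, 'cy': 206.5964178597891, 'pose': array([[-0.70470259,  0.44367219, -0.5536689 , -0.24382917],
       [-0.70943993, -0.45102188,  0.54154801,  0.64246202],
       [-0.009447  ,  0.77442511,  0.63259506,  0.8813181 ],
       [ 0.        ,  0.        ,  0.        ,  1.        ]])}
top {'fov_y': 53.81661147888329, 'cx': 276.7622457967581, 'cy': 206.3636988940425, 'pose': array([[-0.01984556,  0.99040626, -0.13675377,  0.32585229],
       [-0.9979161 , -0.02802155, -0.05812278, -0.13673844],
       [-0.06139722,  0.13531531,  0.98889845,  1.42837204],
       [ 0.        ,  0.        ,  0.        ,  1.        ]])}
[ 0.22476452 -0.63591265  0.23042054] [-8.00698529e-04  9.85604574e-01  1.69064912e-01 -1.96260518e-04] 0.1 0.0187 1.0002158990101562
```

View pics/scene0.png

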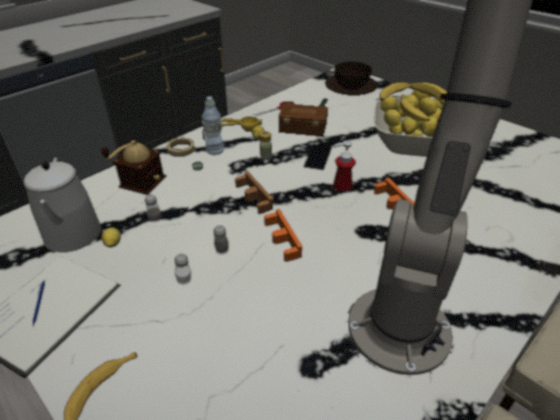

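View pics/top0.png

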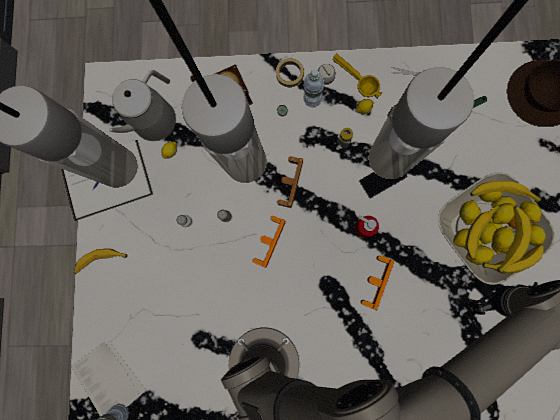

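The brown stand is at scene (254,190) and top (290,182). The orange look-alikes are at scene (283,235) and (395,190). There are three shaker candidates in scene: (182,267), (220,238), and (152,207) by the lemon, which fits the salt. Next I'll confirm these in an enlarged crop.

```bash
cat > h.py <<'E'
import numpy as np,cv2
def ray(c,u,v):
    f=210/np.tan(np.radians(c["fov_y"]/2)); R=c["pose"][:3,:3]
    return c["pose"][:3,3],R@np.array([(u-c["cx"])/f,-(v-c["cy"])/f,-1.])
def pt(c,u,v,z=0.):
    p,d=ray(c,u,v); return p+d*(z-p[2])/d[2]
def px(c,P):
    f=210/np.tan(np.radians(c["fov_y"]/2)); q=c["pose"][:3,:3].T@(np.array(P)-c["pose"][:3,3])
    return c["cx"]-f*q[0]/q[2], c["cy"]+f*q[1]/q[2]
E
python3 - <<'E'
import pickle,cv2,numpy as np
d=pickle.load(open("d.pkl","rb"))
a=d["scene"]["frame"][165:291,130:305]; b=d["top"]["frame"][145:271,150:325]
a=cv2.resize(a,None,fx=4.5,fy=4.5,interpolation=cv2.INTER_CUBIC);b=cv2.resize(b,None,fx=4.5,fy=4.5,interpolation=cv2.INTER_CUBIC)
for n,i,u0,v0 in(("cs",a,130,165),("ct",b,150,145)):
    i=cv2.convertScaleAbs(cv2.cvtColor(i,cv2.COLOR_RGB2BGR),alpha=1.3)
    for u in range(u0-u0%-20 if 0 else (u0+19)//20*20,u0+175,20): cv2.putText(i,str(u),(int((u-u0+.5)*4.5),10),0,.35,(0,0,255));cv2.line(i,(int((u-u0+.5)*4.5),12),(int((u-u0+.5)*4.5),20),(0,0,255))
    for v in range((v0+19)//20*20,v0+126,20): cv2.putText(i,str(v)+"-",(0,int((v-v0+.5)*4.5)+4),0,.35,(0,0,255))
    cv2.imwrite(f"pics/{n}.png",i)
E
```

```text
(no output)
```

View pics/cs.png

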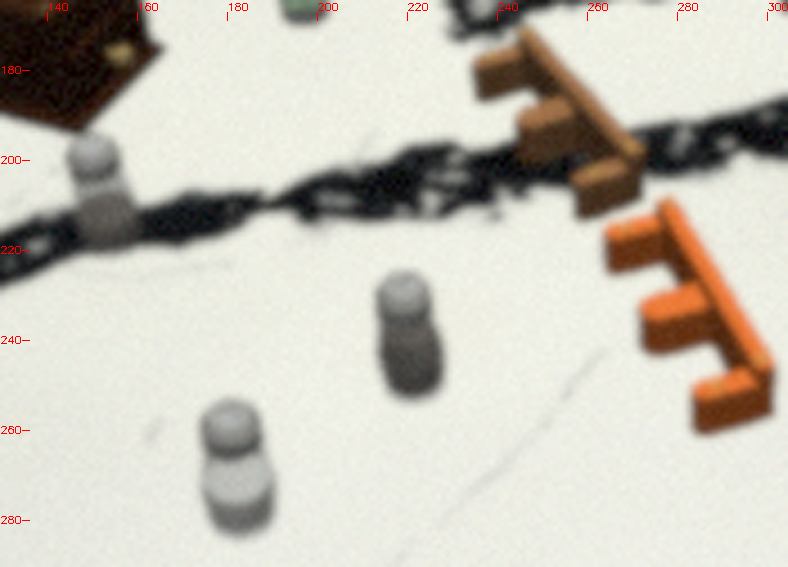

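View pics/ct.png

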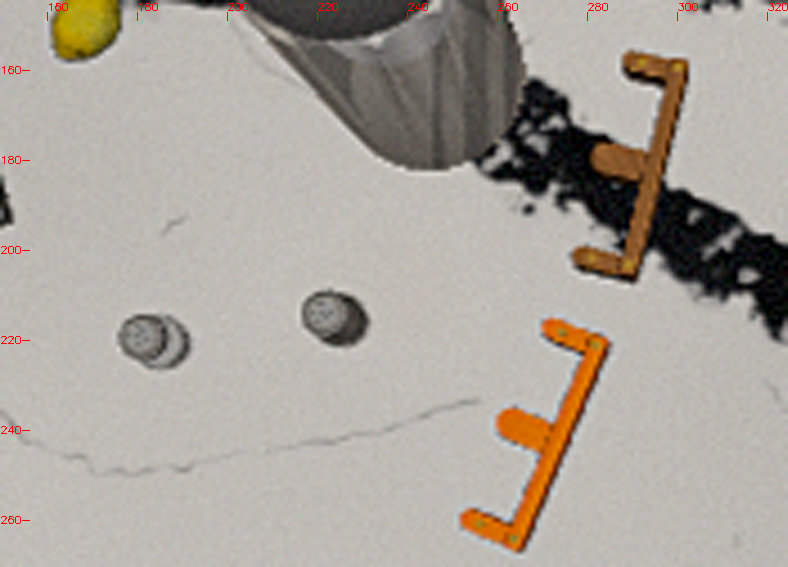

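White-filled shaker: (182,267) in scene. High-filled grey: (220,238). Both stand out to the left of the brown stand. The salt (150,205) is by the lemon, and the orange stands are decoys. Next I'll fit the models to their silhouettes.

```bash
cat > fit.py <<'E'
import numpy as np,cv2
from scipy.optimize import minimize
from h import *
S=8
def render(c,hulls,box):
    u0,v0,w,h=box; m=np.zeros((h*S,w*S),np.uint8)
    for P in hulls:
        q=np.array([px(c,p) for p in P]); q=((q-[u0-.5,v0-.5])*S).astype(np.float32)
        cv2.fillConvexPoly(m,cv2.convexHull(q).astype(np.int32),255)
    return cv2.GaussianBlur(cv2.resize(m,(w,h),interpolation=cv2.INTER_AREA)/255.,(3,3),.6)
t=np.linspace(0,2*np.pi,24,endpoint=False)
def shaker(p):
    r=[(0,.019),(.028,.022),(.055,.016),(.062,.0155),(.078,.0155),(.086,.011),(.09,.005)]
    ring=[np.c_[p[0]+R*np.cos(t),p[1]+R*np.sin(t),0*t+z] for z,R in r]
    return [np.vstack(ring[i:i+2]) for i in range(len(ring)-1)]
def stand(p):
    def bx(x0,x1,y0,y1,z): return [(x,y,k) for x in(x0,x1) for y in(y0,y1) for k in(0,z)]
    def rail(xn,y0,y1):
        r=(y1-y0)/2; a=np.linspace(np.pi/2,1.5*np.pi,9)
        return bx(xn+r,.0225,y0,y1,.034)+[(xn+r+r*np.cos(k),(y0+y1)/2+r*np.sin(k),z) for k in a for z in(0,.034)]
    H=[bx(.0225,.0365,-.086,.086,.046),rail(-.0195,-.012,.012),rail(-.0155,.07,.086),rail(-.0155,-.086,-.07)]
    C,s=np.cos(p[2]),np.sin(p[2]); R=np.array([[C,-s,0],[s,C,0],[0,0,1]])
    return [np.array(h)@R.T+[p[0],p[1],0] for h in H]
def fit(views,model,x0,sc):  # views: (cam,box,mask)
    cost=lambda x:sum(((render(c,model(np.array(x)*sc),b)-m)**2).sum() for c,b,m in views)
    best=min((minimize(cost,np.array(x0)/sc+np.r_[e,np.zeros(len(x0)-2)],method="Nelder-Mead",options=dict(initial_simplex=np.array(x0)/sc+np.r_[e,np.zeros(len(x0)-2)]+np.vstack([np.zeros(len(x0)),np.eye(len(x0))*8]),xatol=.02,fatol=1e-3)) for e in([0,0],[-4,-4],[4,-4])),key=lambda r:r.fun)
    return best.x*sc,best.fun
def wood(c,b):
    u,v,w,h=b; I=c["frame"][v:v+h,u:u+w].astype(float); r,g,bl=I[...,0],I[...,1],I[...,2]
    return np.clip(((r-bl)-12)/14,0,1)
def dark(c,b,k=None):
    u,v,w,h=b; I=c["frame"][v:v+h,u:u+w].astype(float).mean(2); bg=np.median(I[[0,-1]]); 
    m=(np.abs(I-bg)>bg*.10).astype(np.uint8); m=cv2.morphologyEx(m,cv2.MORPH_CLOSE,np.ones((3,3)))
    cs,_=cv2.findContours(m,cv2.RETR_EXTERNAL,cv2.CHAIN_APPROX_NONE); o=np.zeros_like(m)
    cv2.drawContours(o,[max(cs,key=cv2.contourArea)],-1,1,-1); return o.astype(float)
E
python3 - <<'E'
from fit import *
import pickle
d=pickle.load(open("d.pkl","rb")); s,T=d["scene"],d["top"]
def go(n,model,bs,bt,mk,x0,sc):
    V=[(s,bs,mk(s,bs)),(T,bt,mk(T,bt))]
    for nm,v in(("scene",V[:1]),("top",V[1:]),("both",V)):
        x,f=fit(v,model,x0,sc); print(n,nm,np.round(x,4),round(f,1),[int(k[2].sum()) for k in v])
sc2=np.array([.001,.001]); sc3=np.array([.001,.001,.01])
go("white",shaker,(168,250,28,38),(170,208,28,26),dark,pt(T,182,220,.06)[:2],sc2)
go("grey",shaker,(207,221,26,36),(210,203,28,24),dark,pt(T,222,215,.06)[:2],sc2)
p=pt(T,290,181,.03); a=pt(T,299,159,.046)-pt(T,288,204,.046); yaw=np.arctan2(a[1],a[0])-np.pi/2
print("guess",p,yaw)
go("stand",stand,(230,166,48,50),(268,150,40,62),wood,[p[0],p[1],yaw],sc3)
print("lemon",pt(T,168,149,.025),"salt",pt(s,152,218,0),pt(s,150,200,.07))
E
```

```text
white scene [0.481  0.2613] 31.3 [478]
white top [0.479  0.2653] 8.1 [167]
white both [0.4798 0.2626] 49.4 [478, 167]
grey scene [0.4944 0.1227] 28.7 [421]
grey top [0.4933 0.1267] 12.3 [158]
grey both [0.4934 0.124 ] 48.0 [421, 158]
guess [ 0.60597374 -0.10189916  0.03      ] -1.8321362646386845
stand scene [ 0.6127 -0.0943 -1.8472] 105.6 [778]
stand top [ 0.6104 -0.0903 -1.8446] 41.1 [421]
stand both [ 0.6112 -0.0912 -1.8439] 167.2 [778, 421]
lemon [0.7366722  0.32890135 0.025     ] salt [0.75051224 0.18421615 0.        ] [0.74547825 0.17956775 0.07      ]
```

Emit:
carry_out(targets=[195,10,20,20,8,195,20,30,20,8,195,24,38,0,8,195,24,38,0,8,195,24,38,0,8,195,24,38,0,8,195,24,38,0,8,195,24,38,0,8,195,24,38,0,8,195,24,38,0,8,195,24,38,0,8,195,24,38,0,8,195,0,40,0,5,195,-5,42,0,4.7,195,-5,42,0,0,195,-5,42,0,0,195,-5,42,0,0,195,-5,42,0,0,195,-5,42,0,0,195,0,0,0,0], newtons=40)

```text
t: 2.1
eef_pos: [0.4636, 0.0919, 0.2717]
tool_rot: [-0.0, 0.456, 0.89, 0.001]
contact_force: [-0.2, -0.1, 0.8]
gripper_width: 0.236
grasp_force: 0.0
```

```bash
cat >> h.py <<'E'
def state():
    from station import bot
    o=bot.get_obs(); w,x,y,z=o["tool_rot"]
    print("t",round(o["t"],2),"tcp",np.round(np.array(o["eef_pos"])*1e3,1),"xaxis deg",round(np.degrees(np.arctan2(2*(x*y+w*z),1-2*(y*y+z*z))),2),"F",np.round(o["contact_force"],2),"w",round(o["gripper_width"],3))
E
python3 -c "from h import *;state()"
```

```text
t 2.1 tcp [463.6  91.9 271.7] xaxis deg 125.71 F [-0.2  -0.12  0.79] w 0.236
```

Emit:
carry_out(targets=[195,-2,28,0,-0.5,195,-2,28,0,0,195,-1,28,0,0,195,0,0,-43,0,195,0,0,-43,0,195,0,0,-43,0,195,0,0,-43,0,195,0,0,-30,0,195,0,0,-20,0,195,0,0,-15,0,195,0,0,-9,0,195,0,0,-5,0,195,0,0,0,0])

```text
t: 3.4
eef_pos: [0.4602, 0.1695, 0.0203]
tool_rot: [0.0, 0.464, 0.886, 0.0]
contact_force: [-0.2, 0.8, 0.4]
gripper_width: 0.235
grasp_force: 0.0
```

```bash
python3 - <<'E'
from h import *
from station import imaging
state()
ims=[]
for n,(u,v) in(("scene",(150,170)),("top",(150,130))):
    c=imaging.read_camera(n)
    ims.append(cv2.resize(c["frame"][v:v+110,u:u+150],None,fx=5,fy=2.6*5/2.6*.5*2/2*1.08,interpolation=cv2.INTER_CUBIC) if 0 else cv2.resize(c["frame"][v:v+120,u:u+130],None,fx=3,fy=3,interpolation=cv2.INTER_CUBIC))
cv2.imwrite("pics/p1.png",cv2.cvtColor(np.hstack(ims),cv2.COLOR_RGB2BGR))
E
```

```text
t 3.4 tcp [460.2 169.5  20.3] xaxis deg 124.66 F [-0.18  0.81  0.37] w 0.235
```

View pics/p1.png

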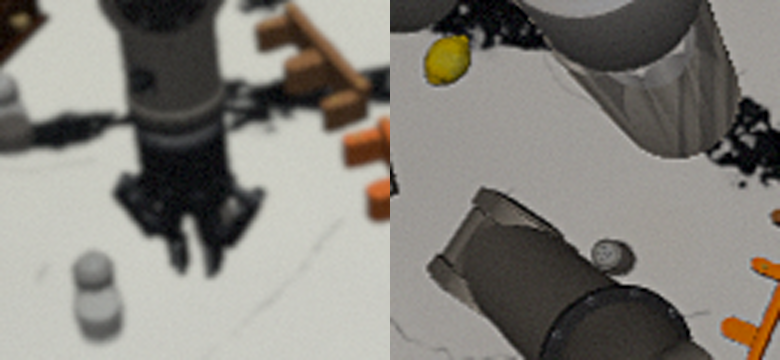

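Emit:
carry_out(targets=[195,1.6,1,0,0,195,2,-2.8,0,0,195,2.9,-4.1,0,0,195,2.9,-4.1,0,0,195,2.9,-4.1,0,0,195,2.3,-3.3,0,0,195,1.7,-2.5,0,0,195,1.7,-2.5,0,0,195,1.7,-2.5,0,0,195,2.3,-3.3,0,0,195,2.9,-4.1,0,0,195,2.9,-4.1,0,0,195,2.9,-4.1,0,0,195,2.9,-4.1,0,0,195,2.9,-4.1,0,0,195,2.9,-4.1,0,0,195,2.9,-4.1,0,0,195,2.9,-4.1,0,0,195,1.7,-2.5,0,0,195,0,0,0,0])

```text
t: 5.5
eef_pos: [0.5072, 0.1055, 0.0203]
tool_rot: [0.0, 0.465, 0.885, -0.0]
contact_force: [-0.1, -0.6, -0.6]
gripper_width: 0.24
grasp_force: 0.0
```

```bash
cat > look.py <<'E'
import sys
from h import *
from station import imaging
state(); ims=[]
for n,u,v in(("scene",int(sys.argv[2]),int(sys.argv[3])),("top",int(sys.argv[4]),int(sys.argv[5]))):
    f=imaging.read_camera(n)["frame"][v:v+120,u:u+100]
    ims.append(cv2.resize(f,None,fx=4,fy=4,interpolation=cv2.INTER_CUBIC))
cv2.imwrite(f"pics/{sys.argv[1]}.png",cv2.convertScaleAbs(cv2.cvtColor(np.hstack(ims),cv2.COLOR_RGB2BGR),alpha=1.3))
E
python3 look.py p2 170 140 200 150
```

```text
t 5.5 tcp [507.2 105.5  20.3] xaxis deg 124.62 F [-0.15 -0.61 -0.61] w 0.24
```

View pics/p2.png

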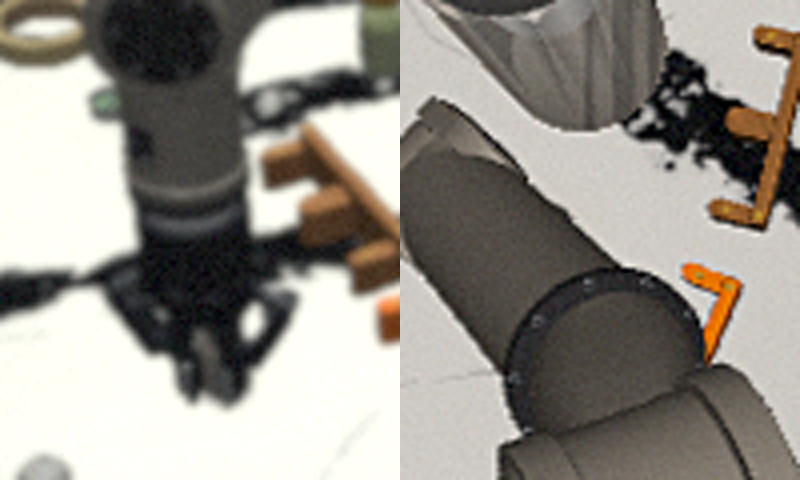

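The grey shaker is nested upright between the two fingertips, at about (210,350) in the left half. Next I'll compute the curve into bay b.

```bash
cat > plan.py <<'E'
import numpy as np
O=np.array([611.5,-92.]);YAW=-1.846;D=30.6
R=np.array([[np.cos(YAW),-np.sin(YAW)],[np.sin(YAW),np.cos(YAW)]])
def toS(p): return R.T@(np.array(p)-O)
def plan(tcp,head_deg,pts,step=5):
    """pts: list of stand-frame (x,y,heading_deg) shaker waypoints; prints world rows"""
    cur=np.array(tcp,float);h=head_deg; sp=toS(cur+D*np.array([np.cos(np.radians(h)),np.sin(np.radians(h))]));hs=h-np.degrees(YAW)
    print("shaker in stand frame",sp.round(1),"rel heading",round(hs,1))
    for x,y,a in pts:
        n=max(1,int(np.ceil(np.hypot(x-sp[0],y-sp[1])/step)),int(np.ceil(abs(a-hs)/8)))
        rows=[]
        s0,h0=sp,hs
        for i in range(1,n+1):
            s=s0+(np.array([x,y])-s0)*i/n; ha=h0+(a-h0)*i/n; w=np.radians(ha)+YAW
            t=O+R@s-D*np.array([np.cos(w),np.sin(w)]); rows.append([*(t-cur).round(1),round(ha-hs,1)]); cur=cur+rows[-1][:2]; hs=hs+rows[-1][2]
        sp=np.array([x,y]); print((x,y,a),n,rows if np.ptp(rows,axis=0).max()>.25 else [n,"x",rows[0]],"tcp",cur.round(1))
def arc(e,Rr,h0,n=10):
    """arc ending at e heading 0, turning from h0; first point = entry"""
    hs=np.radians(np.linspace(h0,0,n+1)); sg=np.sign(h0)
    return [(round(e[0]-Rr*np.sin(abs(k)),1),round(e[1]-sg*Rr*(1-np.cos(k)),1),round(np.degrees(k),1)) for k in hs]
E
python3 -c "
from plan import *
plan((507.2,105.5),-55.3,arc((-50,-41),40,50.5)+[(-10,-41,0),(0,-41,0)])"
```

```text
shaker in stand frame [-142.2 -130.4] rel heading 50.5
(np.float64(-80.9), np.float64(-55.6), np.float64(50.5)) 20 [20, 'x', [np.float64(2.8), np.float64(-4.0), np.float64(0.0)]] tcp [562.5  26.1]
(np.float64(-78.5), np.float64(-52.9), np.float64(45.4)) 1 [1, 'x', [np.float64(4.3), np.float64(-1.6), np.float64(-5.1)]] tcp [566.8  24.5]
(np.float64(-75.9), np.float64(-50.5), np.float64(40.4)) 1 [1, 'x', [np.float64(4.0), np.float64(-1.9), np.float64(-5.0)]] tcp [570.8  22.6]
(np.float64(-73.1), np.float64(-48.4), np.float64(35.4)) 1 [1, 'x', [np.float64(3.7), np.float64(-2.3), np.float64(-5.0)]] tcp [574.5  20.3]
(np.float64(-70.2), np.float64(-46.5), np.float64(30.3)) 1 [1, 'x', [np.float64(3.6), np.float64(-2.5), np.float64(-5.1)]] tcp [578.1  17.8]
(np.float64(-67.1), np.float64(-44.8), np.float64(25.2)) 1 [1, 'x', [np.float64(3.5), np.float64(-2.9), np.float64(-5.1)]] tcp [581.6  14.9]
(np.float64(-63.8), np.float64(-43.5), np.float64(20.2)) 1 [1, 'x', [np.float64(3.0), np.float64(-3.2), np.float64(-5.0)]] tcp [584.6  11.7]
(np.float64(-60.5), np.float64(-42.4), np.float64(15.2)) 1 [1, 'x', [np.float64(2.8), np.float64(-3.4), np.float64(-5.0)]] tcp [587.4   8.3]
(np.float64(-57.0), np.float64(-41.6), np.float64(10.1)) 1 [1, 'x', [np.float64(2.6), np.float64(-3.7), np.float64(-5.1)]] tcp [590.    4.6]
(np.float64(-53.5), np.float64(-41.2), np.float64(5.1)) 1 [1, 'x', [np.float64(2.1), np.float64(-3.8), np.float64(-5.0)]] tcp [592.1   0.8]
(np.float64(-50.0), np.float64(-41.0), np.float64(0.0)) 1 [1, 'x', [np.float64(1.8), np.float64(-4.1), np.float64(-5.1)]] tcp [593.9  -3.3]
(-10, -41, 0) 8 [8, 'x', [np.float64(-1.3), np.float64(-4.8), np.float64(0.0)]] tcp [583.1 -41.8]
(0, -41, 0) 2 [2, 'x', [np.float64(-1.4), np.float64(-4.8), np.float64(0.0)]] tcp [580.4 -51.4]
```

Emit:
carry_out(targets=[195,1.4,-2,0,0,195,2.8,-4,0,0,195,2.8,-4,0,0,195,2.8,-4,0,0,195,2.8,-4,0,0,195,2.8,-4,0,0,195,2.8,-4,0,0,195,2.8,-4,0,0,195,2.8,-4,0,0,195,2.8,-4,0,0,195,2.8,-4,0,0,195,2.8,-4,0,0,195,2.8,-4,0,0,195,2.8,-4,0,0,195,2.8,-4,0,0,195,2.8,-4,0,0,195,2.8,-4,0,0,195,2.8,-4,0,0,195,2.8,-4,0,0,195,2.8,-4,0,0])

```text
t: 7.6
eef_pos: [0.5617, 0.0277, 0.0203]
tool_rot: [0.0, 0.464, 0.886, 0.0]
contact_force: [-0.3, 0.3, 0.4]
gripper_width: 0.234
grasp_force: 0.3
```

Emit:
carry_out(targets=[195,1.4,-2,0,0,195,4.3,-1.6,0,-5,195,4,-1.9,0,-5,195,3.7,-2.3,0,-5,195,3.6,-2.5,0,-5,195,3.5,-2.9,0,-5,195,3,-3.2,0,-5,195,2.8,-3.4,0,-5,195,2.6,-3.7,0,-5,195,2.1,-3.8,0,-5,195,1.8,-4.1,0,-5,195,0,0,0,0])

```text
t: 8.8
eef_pos: [0.5946, -0.0039, 0.0204]
tool_rot: [0.0, 0.795, 0.606, 0.0]
contact_force: [-0.7, -0.0, 0.0]
gripper_width: 0.239
grasp_force: 0.1
```

```bash
python3 look.py p3 190 120 230 140
```

```text
t 8.8 tcp [594.6  -3.9  20.4] xaxis deg 74.6 F [-0.66 -0.05  0.04] w 0.239
```

View pics/p3.png

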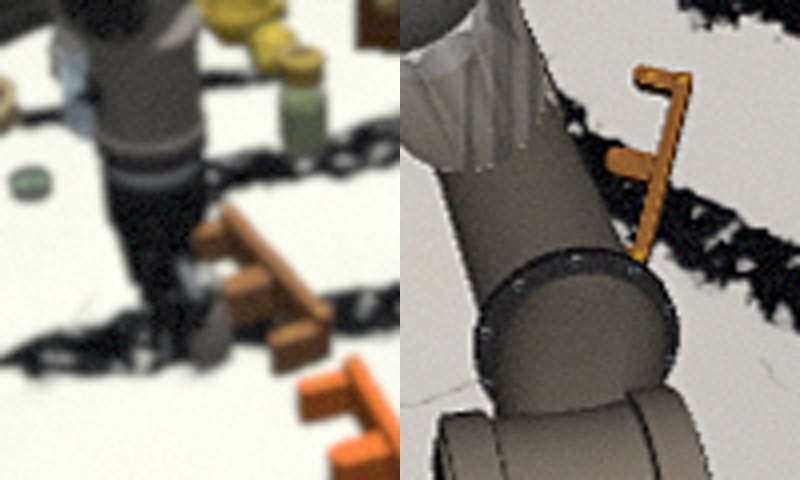

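```bash
python3 - <<'E'
from fit import *; from plan import *; import pickle
s=pickle.load(open("d.pkl","rb"))["scene"]
import sys
for dy in(-6,0,6):
    p=(O+R@np.array([-50,-41+dy]))/1e3
    q=np.array([px(s,k) for h in shaker(p) for k in h]); print(dy,"u",q[:,0].min().round(1),q[:,0].max().round(1),"v",q[:,1].min().round(1),q[:,1].max().round(1), "crop",((q[:,0].max()-190)*4).round(),((q[:,1].max()-120)*4).round())
plan((594.6,-3.9),-105.4,[(-10,-41,0),(0,-41,0)])
E
```

```text
-6 u 234.6 249.0 v 186.4 214.9 crop 236.0 379.0
0 u 233.8 248.1 v 185.4 213.8 crop 233.0 375.0
6 u 232.9 247.3 v 184.3 212.7 crop 229.0 371.0
shaker in stand frame [-49.6 -40. ] rel heading 0.4
(-10, -41, 0) 8 [8, 'x', [np.float64(-1.4), np.float64(-4.7), np.float64(-0.0)]] tcp [583.1 -41.8]
(0, -41, 0) 2 [2, 'x', [np.float64(-1.4), np.float64(-4.8), np.float64(0.0)]] tcp [580.4 -51.4]
```

Emit:
carry_out(targets=[195,-1.4,-4.7,0,0,195,-1.4,-4.7,0,0,195,-1.4,-4.7,0,0,195,-1.4,-4.7,0,0,195,-1.4,-4.7,0,0,195,-1.4,-4.7,0,0,195,-1.4,-4.7,0,0,195,-1.1,-3.8,0,0,195,-0.6,-1.9,0,0,195,-0.6,-1.9,0,0,195,0,0,0,0])

```text
t: 10.0
eef_pos: [0.5821, -0.0441, 0.0203]
tool_rot: [0.0, 0.795, 0.606, -0.0]
contact_force: [0.2, 0.6, 0.2]
gripper_width: 0.238
grasp_force: 0.0
```

Emit:
carry_out(targets=[195,-0.6,-1.9,0,0,195,-0.3,-1,0,0,195,-0.3,-1,0,0,195,0,0,0,0])

```text
t: 10.4
eef_pos: [0.5809, -0.0479, 0.0203]
tool_rot: [0.0, 0.795, 0.606, -0.0]
contact_force: [-0.4, 0.7, 1.3]
gripper_width: 0.235
grasp_force: 0.2
```

Emit:
carry_out(targets=[195,-0.3,-1,0,0,195,-0.3,-1,0,0,195,0,0,0,0])

```text
t: 10.7
eef_pos: [0.5803, -0.0499, 0.0203]
tool_rot: [0.0, 0.795, 0.606, -0.0]
contact_force: [-0.2, 0.7, -0.7]
gripper_width: 0.232
grasp_force: 0.2
```

Emit:
carry_out(targets=[195,-0.3,-1,0,0,195,0,0,0,0])

```text
t: 10.9
eef_pos: [0.58, -0.0509, 0.0203]
tool_rot: [0.0, 0.795, 0.606, -0.0]
contact_force: [-0.2, 0.5, 0.2]
gripper_width: 0.237
grasp_force: 0.2
```

Emit:
carry_out(targets=[195,-0.3,-1,0,0,195,0,0,0,0])

```text
t: 11.1
eef_pos: [0.5797, -0.0519, 0.0203]
tool_rot: [0.0, 0.795, 0.606, -0.0]
contact_force: [0.3, 0.3, 0.6]
gripper_width: 0.236
grasp_force: 0.2
```

Emit:
carry_out(targets=[195,-0.3,-1,0,0,195,0,0,0,0])

```text
t: 11.3
eef_pos: [0.5794, -0.0529, 0.0203]
tool_rot: [0.0, 0.795, 0.606, -0.0]
contact_force: [0.6, 0.5, -0.4]
gripper_width: 0.239
grasp_force: 0.2
```

Emit:
carry_out(targets=[195,-0.3,-1,0,0,195,0,0,0,0])

```text
t: 11.5
eef_pos: [0.5792, -0.0536, 0.0203]
tool_rot: [-0.0, 0.795, 0.606, 0.0]
contact_force: [2.2, 0.7, -0.2]
gripper_width: 0.239
grasp_force: 0.4
```

Emit:
carry_out(targets=[195,-0.3,-1,0,0,195,0,0,0,0])

```text
t: 11.7
eef_pos: [0.5791, -0.0539, 0.0204]
tool_rot: [-0.0, 0.795, 0.607, 0.0]
contact_force: [1.4, 3.4, 0.3]
gripper_width: 0.234
grasp_force: 1.4
```

Emit:
carry_out(targets=[195,0.6,1.9,0,0,195,1.4,4.8,0,0,195,2.8,9.6,0,0,195,5.4,19.2,0,0,195,5.4,19.2,0,0,195,0,0,40,0,195,0,0,45,0,195,0,0,45,0,195,-10,20,0,6,195,-20,40,0,8,195,-20,40,0,8,195,-20,40,0,8,195,-20,40,0,8,195,-20,40,0,8,195,-20,40,0,0,195,-16,36,0,0,195,0,0,0,0])

```text
t: 13.4
eef_pos: [0.4447, 0.3029, 0.1512]
tool_rot: [-0.001, 0.491, 0.871, 0.002]
contact_force: [1.2, 0.2, 1.4]
gripper_width: 0.236
grasp_force: 0.0
```

```bash
python3 - <<'E'
from fit import *; from plan import *
from station import imaging
state()
s=imaging.read_camera("scene");T=imaging.read_camera("top")
f=lambda c,u,v:cv2.resize(c["frame"][v:v+120,u:u+100],None,fx=4,fy=4,interpolation=cv2.INTER_CUBIC)
cv2.imwrite("pics/p4.png",cv2.convertScaleAbs(cv2.cvtColor(np.hstack([f(s,200,130),f(T,240,140)]),cv2.COLOR_RGB2BGR),alpha=1.3))
p=(O+R@np.array([0,-41]))/1e3
for c,o in((s,(200,130)),(T,(240,140))):
    print("expected cap (z=.08) crop px",((np.array(px(c,[*p,.08]))-o)*4).round())
w=toS([480,263]); e=np.array([-50,41.])
from scipy.optimize import brentq
g=lambda h:(lambda a:np.degrees(np.arctan2(a[1]-w[1],a[0]-w[0]))-h)(arc(e,60,h)[0])
h=brentq(g,40,65); print("rel heading",h,"world",h+np.degrees(YAW),"entry",arc(e,60,h)[0],"xaxis",h+np.degrees(YAW)+180)
u=np.radians(h)+YAW; print("start tcp",np.array([480,263])-56*np.array([np.cos(u),np.sin(u)]))
E
```

```text
t 13.4 tcp [444.7 302.9 151.2] xaxis deg 121.23 F [1.24 0.23 1.44] w 0.236
expected cap (z=.08) crop px [220. 217.]
expected cap (z=.08) crop px [174. 193.]
rel heading 49.13548436154664 world -56.63252461960334 entry (np.float64(-95.4), np.float64(20.3), np.float64(49.1)) xaxis 123.36747538039666
start tcp [449.19962255 309.76897207]
```

View pics/p4.png

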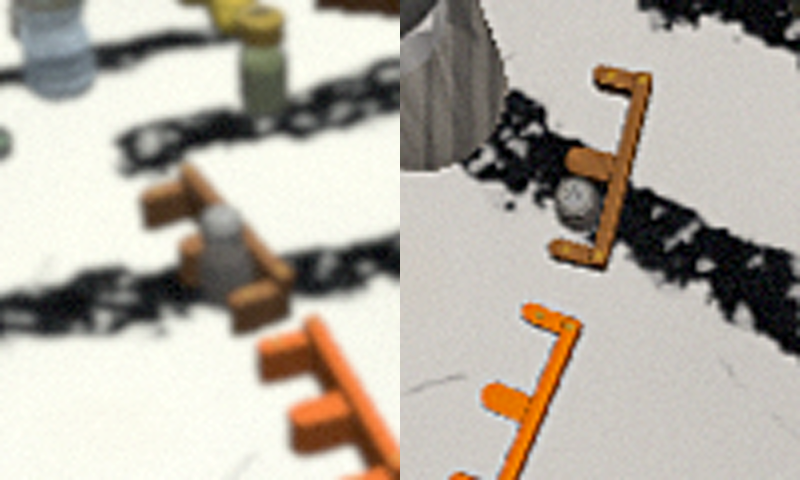

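The grey shaker is upright in bay b against the board: its cap is at (577,193), where I expected it. Now the white one.

Emit:
carry_out(targets=[195,4.5,7,0,2.1,195,0,0,-40,0,195,0,0,-40,0,195,0,0,-25,0,195,0,0,-15,0,195,0,0,-8,0,195,0,0,-3,0,195,0,0,0,0])

```text
t: 14.3
eef_pos: [0.4537, 0.3032, 0.0199]
tool_rot: [0.0, 0.479, 0.878, 0.001]
contact_force: [-0.8, -0.5, -0.9]
gripper_width: 0.234
grasp_force: 0.0
```

```bash
python3 -c "
from plan import *
from h import state
state()"
```

```text
t 14.3 tcp [453.7 303.2  19.9] xaxis deg 122.75 F [-0.77 -0.54 -0.9 ] w 0.234
```

```bash
python3 -c "
from plan import *
plan((453.7,303.2),-57.25,arc((-50,41),60,48.5)+[(-10,41,0),(0,41,0)])"|sed 's/np.float64//g'
```

```text
shaker in stand frame [-317.2 -236.3] rel heading 48.5
((-94.9), (20.8), (48.5)) 68 [68, 'x', [(2.8), (-4.2), (-0.0)]] tcp [640.8  19.4]
((-91.4), (24.4), (43.6)) 2 [2, 'x', [(2.3), (-1.5), (-2.5)]] tcp [645.5  16.4]
((-87.6), (27.8), (38.8)) 2 [2, 'x', [(2.3), (-1.7), (-2.4)]] tcp [650.1  12.9]
((-83.5), (30.8), (34.0)) 2 [2, 'x', [(2.1), (-1.9), (-2.4)]] tcp [654.3   9.1]
((-79.2), (33.4), (29.1)) 2 [2, 'x', [(1.9), (-2.1), (-2.5)]] tcp [658.1   4.9]
((-74.6), (35.7), (24.2)) 2 [2, 'x', [(1.8), (-2.2), (-2.5)]] tcp [6.616e+02 4.000e-01]
((-69.9), (37.6), (19.4)) 2 [2, 'x', [(1.6), (-2.4), (-2.4)]] tcp [664.7  -4.4]
((-65.1), (39.1), (14.6)) 2 [2, 'x', [(1.4), (-2.5), (-2.4)]] tcp [667.4  -9.4]
((-60.1), (40.1), (9.7)) 2 [2, 'x', [(1.1), (-2.6), (-2.5)]] tcp [669.7 -14.6]
((-55.1), (40.8), (4.9)) 2 [2, 'x', [(0.9), (-2.7), (-2.4)]] tcp [671.5 -20. ]
((-50.0), (41.0), (0.0)) 2 [2, 'x', [(0.7), (-2.8), (-2.5)]] tcp [672.9 -25.6]
(-10, 41, 0) 8 [8, 'x', [(-1.4), (-4.8), (-0.0)]] tcp [662.  -64.1]
(0, 41, 0) 2 [2, 'x', [(-1.4), (-4.8), (-0.0)]] tcp [659.3 -73.7]
```

Emit:
carry_out(targets=[195,1.4,-2.1,0,0,195,1.7,-2.5,0,0,195,1.7,-2.5,0,0,195,1.7,-2.5,0,0,195,1.7,-2.5,0,0,195,1.7,-2.5,0,0,195,1.7,-2.5,0,0,195,2.2,-3.4,0,0,195,2.7,-4.2,0,0,195,2.7,-4.2,0,0,195,2.7,-4.2,0,0,195,2.7,-4.2,0,0,195,2.7,-4.2,0,0,195,2.7,-4.2,0,0,195,2.7,-4.2,0,0,195,2.7,-4.2,0,0,195,2.7,-4.2,0,0,195,2.7,-4.2,0,0,195,2.7,-4.2,0,0,195,1.4,-2.1,0,0])

```text
t: 16.3
eef_pos: [0.4982, 0.2335, 0.0193]
tool_rot: [0.0, 0.479, 0.878, -0.0]
contact_force: [-0.6, 1.0, 0.2]
gripper_width: 0.232
grasp_force: 0.4
```

```bash
python3 look.py p5 150 150 150 130
```

```text
t 16.3 tcp [498.2 233.5  19.3] xaxis deg 122.73 F [-0.58  0.99  0.23] w 0.232
```

View pics/p5.png

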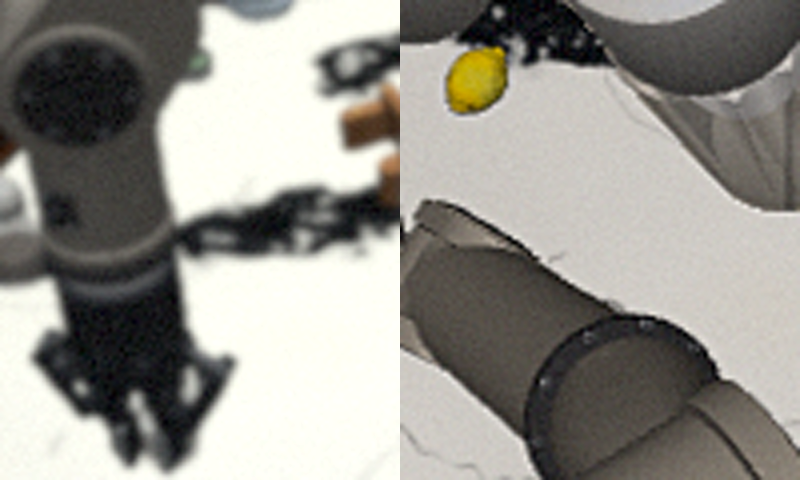

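The white shaker shows through the finger gap at about (150,430), nested like the grey one. I'll keep pushing.

Emit:
carry_out(targets=[195,1.4,-2.1,1,0,195,2.7,-4.1,0,0,195,2.7,-4.1,0,0,195,2.7,-4.1,0,0,195,2.7,-4.1,0,0,195,2.7,-4.1,0,0,195,2.7,-4.1,0,0,195,2.7,-4.1,0,0,195,2.7,-4.1,0,0,195,2.7,-4.1,0,0,195,2.7,-4.1,0,0,195,2.7,-4.1,0,0,195,2.7,-4.1,0,0,195,2.7,-4.1,0,0,195,2.7,-4.1,0,0,195,2.7,-4.1,0,0,195,2.7,-4.1,0,0,195,2.7,-4.1,0,0,195,2.7,-4.1,0,0,195,2.7,-4.1,0,0])

```text
t: 18.4
eef_pos: [0.5508, 0.1538, 0.0203]
tool_rot: [0.0, 0.479, 0.878, 0.0]
contact_force: [-0.5, -0.1, 0.2]
gripper_width: 0.236
grasp_force: 0.4
```

Emit:
carry_out(targets=[195,2.7,-4.1,0,0,195,2.7,-4.1,0,0,195,2.7,-4.1,0,0,195,2.7,-4.1,0,0,195,2.7,-4.1,0,0,195,2.7,-4.1,0,0,195,2.7,-4.1,0,0,195,2.7,-4.1,0,0,195,2.7,-4.1,0,0,195,2.7,-4.1,0,0,195,2.7,-4.1,0,0,195,2.7,-4.1,0,0,195,2.7,-4.1,0,0,195,2.7,-4.1,0,0,195,2.7,-4.1,0,0,195,2.7,-4.1,0,0,195,2.7,-4.1,0,0,195,2.7,-4.1,0,0,195,2.7,-4.1,0,0,195,1.4,-2.1,0,0])

```text
t: 20.4
eef_pos: [0.6037, 0.0735, 0.0203]
tool_rot: [0.0, 0.479, 0.878, -0.0]
contact_force: [-0.6, 1.4, -0.2]
gripper_width: 0.233
grasp_force: 0.4
```

```bash
python3 - <<'E' |sed 's/np.float64//g'
from plan import *; from fit import *
from station import imaging,bot
state(); s=imaging.read_camera("scene")
o=bot.get_obs()
t=np.array(o["eef_pos"][:2])*1e3; w,x,y,z=o["tool_rot"]; h=np.degrees(np.arctan2(2*(x*y+w*z),1-2*(y*y+z*z)))-180
plan(t,h,arc((-50,41),60,48.5)+[(-10,41,0)])
# white shaker visible part: compare with background at predicted position
p=(t+30.6*np.array([np.cos(np.radians(h)),np.sin(np.radians(h))]))/1e3
q=np.array([px(s,k) for H in shaker(p) for k in H]); print("pred u",q[:,0].min(),q[:,0].max(),"v",q[:,1].min(),q[:,1].max())
v0=int(q[:,1].max()); 
for v in range(v0-24,v0+4,3): print(v,s["frame"][v,int(q[:,0].min())-6:int(q[:,0].max())+9].mean(1).astype(int))
print(int(q[:,0].min())-6)
E
```

```text
t 20.4 tcp [603.7  73.5  20.3] xaxis deg 122.73 F [-0.56  1.38 -0.15] w 0.233
shaker in stand frame [-136.6  -29.4] rel heading 48.5
((-94.9), (20.8), (48.5)) 14 [14, 'x', [(2.6), (-3.8), (0.0)]] tcp [640.8  19.4]
((-91.4), (24.4), (43.6)) 2 [2, 'x', [(2.4), (-1.5), (-2.4)]] tcp [645.6  16.4]
((-87.6), (27.8), (38.8)) 2 [2, 'x', [(2.2), (-1.8), (-2.4)]] tcp [650.1  12.9]
((-83.5), (30.8), (34.0)) 2 [2, 'x', [(2.1), (-1.9), (-2.4)]] tcp [654.3   9. ]
((-79.2), (33.4), (29.1)) 2 [2, 'x', [(1.9), (-2.0), (-2.4)]] tcp [658.1   4.9]
((-74.6), (35.7), (24.2)) 2 [2, 'x', [(1.8), (-2.3), (-2.4)]] tcp [6.617e+02 3.000e-01]
((-69.9), (37.6), (19.4)) 2 [2, 'x', [(1.5), (-2.3), (-2.4)]] tcp [664.8  -4.4]
((-65.1), (39.1), (14.6)) 2 [2, 'x', [(1.3), (-2.5), (-2.4)]] tcp [667.5  -9.4]
((-60.1), (40.1), (9.7)) 2 [2, 'x', [(1.1), (-2.6), (-2.4)]] tcp [669.7 -14.7]
((-55.1), (40.8), (4.9)) 2 [2, 'x', [(0.9), (-2.6), (-2.4)]] tcp [671.5 -20. ]
((-50.0), (41.0), (0.0)) 2 [2, 'x', [(0.7), (-2.8), (-2.4)]] tcp [672.9 -25.6]
(-10, 41, 0) 8 [8, 'x', [(-1.4), (-4.8), (0.0)]] tcp [662.  -64.1]
pred u 205.988
[... 553 characters left out ...]
 15  20  18
  20  22  19  19  20  39  72 102 119 118 101  74]
211 [ 20  23  26  42  62  49  37  31  64 107 128 132 112  77  52  33  23  19
  41  58  67  65  55  57  79 108 121 114  84  53]
214 [ 91  94  79  60  51  47  30  22  26  62  80  81  77  65  57  40  26  18
  26  59  89 120 140 148 151 152 152 152 152 159]
217 [173 175 161 142 106  78  54  46  71  90  94  90  80  65  57  49  37  40
  68  99 129 164 179 188 187 191 193 192 190 191]
220 [190 189 186 188 184 175 164 166 173 178 172 158 143 125 112 108 120 138
 158 172 183 189 189 191 194 189 191 191 191 192]
223 [191 189 189 187 192 190 189 191 189 189 190 190 191 189 187 187 188 191
 190 190 192 193 190 191 191 195 193 194 190 189]
199
```

Emit:
carry_out(targets=[195,2.6,-3.8,0,0,195,2.6,-3.8,0,0,195,2.6,-3.8,0,0,195,2.7,-3.9,0,0,195,2.7,-3.9,0,0,195,2.7,-3.9,0,0,195,2.7,-3.9,0,0,195,2.7,-3.9,0,0,195,2.7,-3.9,0,0,195,2.7,-3.9,0,0,195,2.6,-3.8,0,0,195,2.6,-3.8,0,0,195,2.6,-3.8,0,0,195,2.6,-3.8,0,0,195,2.4,-1.5,0,-2.4,195,2.4,-1.5,0,-2.4,195,2.2,-1.8,0,-2.4,195,2.2,-1.8,0,-2.4,195,2.1,-1.9,0,-2.4,195,2.1,-1.9,0,-2.4])

```text
t: 22.45
eef_pos: [0.6541, 0.0097, 0.0203]
tool_rot: [0.0, 0.586, 0.81, 0.0]
contact_force: [-0.5, 0.8, -0.2]
gripper_width: 0.234
grasp_force: 0.4
```

Emit:
carry_out(targets=[195,1.9,-2.1,0,-2.4,195,1.9,-2.1,0,-2.4,195,1.8,-2.3,0,-2.4,195,1.8,-2.3,0,-2.4,195,1.5,-2.3,0,-2.4,195,1.5,-2.3,0,-2.4,195,1.3,-2.5,0,-2.4,195,1.3,-2.5,0,-2.4,195,1.1,-2.6,0,-2.4,195,1.1,-2.6,0,-2.4,195,0.9,-2.6,0,-2.4,195,0.9,-2.6,0,-2.4,195,0.7,-2.8,0,-2.4,195,0.7,-2.8,0,-2.4,195,0,0,0,0])

```text
t: 23.95
eef_pos: [0.6726, -0.0252, 0.0204]
tool_rot: [0.0, 0.795, 0.607, 0.0]
contact_force: [0.9, -0.2, 0.4]
gripper_width: 0.236
grasp_force: 0.2
```

```bash
python3 - <<'E' |sed 's/np.float64//g'
from plan import *; from fit import *
from station import imaging,bot
state(); s=imaging.read_camera("scene")
o=bot.get_obs()
t=np.array(o["eef_pos"][:2])*1e3; w,x,y,z=o["tool_rot"]; h=np.degrees(np.arctan2(2*(x*y+w*z),1-2*(y*y+z*z)))-180
plan(t,h,[(-10,41,0),(0,41,0)])
p=(t+30.6*np.array([np.cos(np.radians(h)),np.sin(np.radians(h))]))/1e3
q=np.array([px(s,k) for H in shaker(p) for k in H]); print("pred u",q[:,0].min(),q[:,0].max(),"v",q[:,1].min(),q[:,1].max())
f=lambda c,u,v:cv2.resize(c["frame"][v:v+120,u:u+100],None,fx=4,fy=4,interpolation=cv2.INTER_CUBIC)
m=s.copy(); fr=s["frame"].copy()
im=f(s,190,120); im2=im.copy()
for a,b in q: cv2.circle(im2,(int((a-190+.5)*4),int((b-120+.5)*4)),1,(255,0,0),-1)
cv2.imwrite("pics/p6.png",cv2.convertScaleAbs(cv2.cvtColor(np.hstack([im,im2]),cv2.COLOR_RGB2BGR),alpha=1.3))
E
```

```text
t 23.95 tcp [672.6 -25.2  20.4] xaxis deg 74.72 F [ 0.91 -0.23  0.37] w 0.236
shaker in stand frame [-50.6  40.7] rel heading 0.6
(-10, 41, 0) 9 [9, 'x', [(-1.2), (-4.4), (-0.1)]] tcp [662.  -64.1]
(0, 41, 0) 2 [2, 'x', [(-1.4), (-4.8), (0.0)]] tcp [659.3 -73.7]
pred u 222.67690356714172 236.4849633025618 v 171.89388062317795 199.47767760040023
```

Emit:
carry_out(targets=[195,-1.2,-4.4,0,-0.5,195,-1.2,-4.4,0,0,195,-1.2,-4.4,0,0,195,-1.2,-4.4,0,0,195,-1.2,-4.4,0,0,195,-1.2,-4.4,0,0,195,-1.2,-4.4,0,0,195,-1.2,-4.4,0,0,195,-0.6,-1.9,0,0,195,-0.6,-1.9,0,0,195,0,0,0,0])

```text
t: 25.1
eef_pos: [0.6613, -0.0639, 0.0203]
tool_rot: [0.0, 0.797, 0.604, -0.0]
contact_force: [0.2, 0.7, -0.0]
gripper_width: 0.234
grasp_force: 0.2
```

Emit:
carry_out(targets=[195,-0.6,-1.9,0,0,195,-0.6,-1.9,0,0,195,-0.6,-1.9,0,0,195,-0.3,-1,0,0,195,-0.3,-1,0,0,195,0,0,0,0])

```text
t: 25.7
eef_pos: [0.6589, -0.0715, 0.0203]
tool_rot: [0.0, 0.797, 0.604, -0.0]
contact_force: [-0.6, 0.7, -0.7]
gripper_width: 0.233
grasp_force: 0.3
```

Emit:
carry_out(targets=[195,-0.3,-1,0,0,195,-0.3,-1,0,0,195,0,0,0,0])

```text
t: 26.0
eef_pos: [0.6583, -0.0734, 0.0203]
tool_rot: [0.0, 0.797, 0.604, -0.0]
contact_force: [-0.4, -0.1, 1.1]
gripper_width: 0.237
grasp_force: 0.3
```

Emit:
carry_out(targets=[195,-0.3,-1,0,0,195,0,0,0,0])

```text
t: 26.2
eef_pos: [0.6581, -0.0744, 0.0203]
tool_rot: [0.0, 0.797, 0.604, -0.0]
contact_force: [0.5, 1.0, 0.3]
gripper_width: 0.239
grasp_force: 0.4
```

Emit:
carry_out(targets=[195,-0.3,-1,0,0,195,0,0,0,0])

```text
t: 26.4
eef_pos: [0.6577, -0.0754, 0.0203]
tool_rot: [0.0, 0.797, 0.604, -0.0]
contact_force: [0.0, 0.8, 0.1]
gripper_width: 0.233
grasp_force: 0.4
```

Emit:
carry_out(targets=[195,-0.3,-1,0,0,195,0,0,0,0])

```text
t: 26.6
eef_pos: [0.6576, -0.0758, 0.0204]
tool_rot: [-0.0, 0.797, 0.604, 0.0]
contact_force: [0.2, 2.0, 1.1]
gripper_width: 0.232
grasp_force: 0.8
```

The white shaker is touching the board. I'll back off and check both.

Emit:
carry_out(targets=[195,0.6,1.9,0,0,195,1.4,4.8,0,0,195,2.8,9.6,0,0,195,5.4,19.2,0,0,195,5.4,19.2,0,0,195,0,0,40,0,195,0,0,45,0,195,0,0,45,0,195,-20,40,0,5,195,-20,40,0,5,195,-20,40,0,5,195,-20,40,0,5,195,-20,40,0,0,195,-20,40,0,0,195,0,0,0,0,195,0,0,0,0])

```text
t: 28.2
eef_pos: [0.5523, 0.2205, 0.1506]
tool_rot: [0.0, 0.679, 0.734, 0.0]
contact_force: [0.8, -0.7, -0.3]
gripper_width: 0.237
grasp_force: 0.0
```

```bash
python3 look.py p7 200 130 240 140; python3 - <<'E'
from fit import *; from plan import *; import pickle
d=pickle.load(open("d.pkl","rb"))
for y in(-41,41):
    p=(O+R@np.array([0,y]))/1e3
    for c,o in(("scene",(200,130)),("top",(140,140))): print(y,c,"cap crop px",((np.array(px(d[c],[*p,.08]))-o)*4).round())
E
```

```text
t 28.2 tcp [552.3 220.5 150.6] xaxis deg 94.49 F [ 0.83 -0.66 -0.35] w 0.237
-41 scene cap crop px [220. 217.]
-41 top cap crop px [574. 193.]
41 scene cap crop px [172. 163.]
41 top cap crop px [598.  99.]
```

View pics/p7.png

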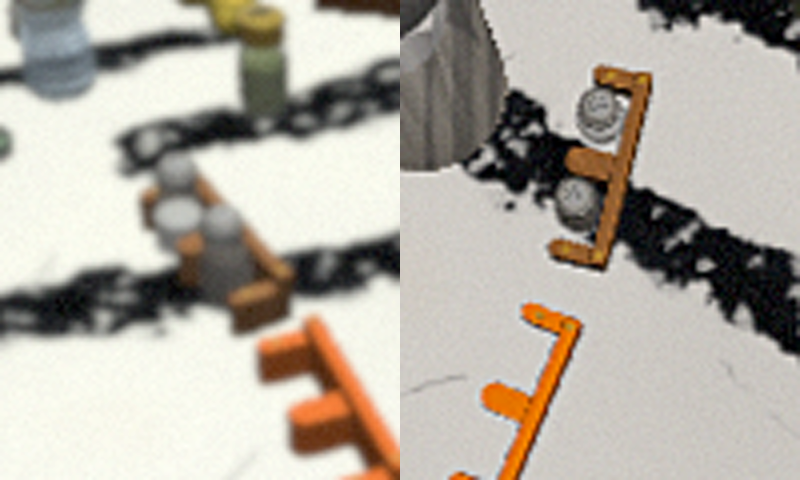

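Both shakers stand upright in their bays against the board: white cap at (600,107), grey cap at (577,195). The white one sits slightly toward the middle rail. The rails limit that offset to 7 mm, inside the 12 mm allowed.

```bash
python3 -c "
from station import bot
print(bot.hand_in())"
```

```text
the job is handed in; nothing more can be done
None
```

I pushed both shakers into the stand and handed the job in at about 28 s: white-filled in bay a, high-filled grey in bay b. The last pictures show both upright against the back board, but the hand-in returned no verdict.

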